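# Hold the spring-return key switch turned on a lathe operator station

### The arm

A 6-joint arm with a two-finger parallel gripper is mounted at the origin on the work surface. World frame = base frame: x ahead of the robot, y to its left, z up, the work surface at z = 0. Lengths are in m, angles in degrees, forces in N, time in s.
With the tool pointing down it reaches from about 0.425 to 0.95 m from the base axis. Payload 14.7 kg.
Tool frame: the origin (TCP) lies at the centre of the arm's flange, where the gripper is bolted on; the fingertips stand 173 mm ahead of it and the grasp point (between the pads) lies 155 mm ahead of it (r.tcp_to_tips is the distance from the TCP to the fingertips, in m); z points along the fingers, y is the direction in which the jaws open and shut (so a half turn about z gives the same grasp; the last joint's range is limited). The gripper opens to 85 mm and grips with 20 to 120 N. Pads are 22 mm wide; open, the fingers measure 114 mm over their backs; the gripper's body (76 mm by 85 mm) begins 54 mm behind the grasp point. The pads swing forward as they close: fully open they stand 13 mm farther back than shut.
Start: joints at [-2.67, 27.513, 91.461, -0, 61.026, -2.67], TCP at [0.65, 0, 0.405] pointing down, gripper open.
Joint ranges: [-157.49, 157.49], [-46.99, 117.5], [13.45, 153.17], [-89.5, 269.5], [5.16, 153.95], [-167.48, 167.48]. Speed limits (degrees/s): [108.29, 108.29, 136.94, 172.46, 172.46, 172.46].

### API

Orientations are given as a 3x3 rotation matrix whose columns are the frame's x, y, z axes.
In Python, from bench import r gives the robot as it stands.
- The arm moves only by the tool step_arm, never from a script. Its argument "plan" is text: rows parted by semicolons, each of 7 numbers parted by spaces: the shift along the world's x, y, z as a fraction of full scale, then the turn, a rotation vector about the world's x, y, z as a fraction of full scale, then the opening, from -1 (shut) to 1 (fully open), so that 0 is half open. A call has 1 to 5 rows; each row shifts and turns the commanded pose from where the row before left it; what a row does not reach is not made up. Full scale, the value 1, is 0.2 m for a shift and 30 degrees for a turn. A row lasts 1/12 s, in which the tool goes at most 41.7 mm and 7.16 degrees, less where a joint would pass 70% of its speed; a pose out of reach is approached as far as the arm can. A call with a number of a shift or a turn outside -1 to 1 is refused whole. A call with a gripper value outside its range is refused whole. The fingers move at their own pace and stop on an object; "force" is the grip in N (left out, the last holds). Time passes only in rows, so rows that do not move let the fingers close. It gives the time, the measured TCP pose, the force and the opening at its end, in the units of the state.
- r.observe(): the state, without advancing time (a new reading comes with each control period).
- r.camera(name): name is "scene" or "side" or "wrist"; returns the picture (400x640x3 uint8, red, green, blue); there is no depth.
- r.camera_params(name): a dict with "camera_matrix" (3x3 intrinsics, pixels), "world_from_camera" (4x4, takes a point from camera to world coordinates). Camera axes: x right, y down, z forward; pixel columns grow to the right and rows downward; lengths in m; the calibration is good to about 2 mm. The wrist camera is an equidistant fisheye: a pixel r from the principal point sees the ray r / f radians off the axis. A picture is of the moment at which its call begins: read the wrist's pose just before it. camera_params takes no time and is no camera call; for the wrist camera it gives the pose at the moment of the call.
- r.close_job(): hands the job in, once; it reports no verdict.
The state is a dict: "t": time; "joint_pos": joint angles; "joint_vel": joint speeds; "joint_efforts": joint torques, N m; "tcp_pos": TCP position; "tool_rot": TCP orientation; "force": force on the tool from outside, world axes, zero at the start; "ft_torque": the same for the moment, N m; "width": finger opening in m.
Only numpy, scipy, OpenCV 4.12 (cv2) and the standard library are available. Lean on these libraries where they do the work, as an engineer would, in place of code of your own. Each camera call takes 0.05 s, during which the arm holds its last target.

### The job

Take the yellow-headed key out of the slotted stand and push it fully home into the key switch on the face of the operator station; the lock is gummed up, so work the key in with small wiggles and do not force it. Then turn the key a quarter turn clockwise to its stop and keep hold of it there against the spring: finish while still gripping the key and holding it turned. Leave the other keys and everything else on the bench where they are.

Things in the scene. Friction and masses are not known exactly. Their poses are not given: they have to be found in the camera images.
- key_yellow: The key to use: yellow plastic head, steel blade. Starts upright, blade down, in one of the stand's slots. Origin at the blade's tip, z up to the head, x along the blade's width, y its thickness. Blade 10 (x) x 3.5 (y), 25 long; the last 1.9 mm taper (63 degrees off its axis) to a blunt tip 2.4 wide. Steel shoulder 18 x 10 at z 25 to 32 stops it. Works either way round (half a turn about z). About 38 g.
- key_grip (a point): Where to grip key_yellow: in the middle of its plastic head, 50 mm above the blade's tip, 25 above the shoulder's underside. Head 34 wide (x), 11 thick (y), z 31 to 67. Pinch across the 11 mm thickness, fingers pointing down; the fingertips then stay clear of stand and switch. Axes as key_yellow.
- key_red: A like key with a red head, for another machine; stays in its slot. Origin and axes as key_yellow.
- key_blue: A like key with a blue head, for another machine; stays in its slot. Origin and axes as key_yellow.
- key_stand: Fixed grey plastic block 56 (x) x 200 (y) x 36 tall, to the left or right of the station. Origin at the centre of its underside. Three upright slots in its top at y = -65, 0, +65 hold the keys, the blades' width along the stand's y, 1.1 mm clear all round; shoulders rest on its top, blades go 25 mm in. To take a key out lift it straight up.
- station: Fixed lathe operator station lying face up: cream box 170 (x) x 240 (y) x 85 tall, dark face with emergency stop, buttons, lamps and the key switch. Origin under its centre. Key switch at x = -35, y = 0: steel bezel 32 across on a yellow square plate, 12 proud of the face, brass key cylinder inside. Emergency stop at x = +35, y = +78, 38 above the face; the other controls stand 16 proud or less.
- keyway (a point): Centre of the keyway's mouth, in the top of the brass key cylinder, 97 mm above the bench; z up (out of the lock), x along the slot's width; turns with the cylinder. Slot 11.2 (x) x 4.7 (y) with a 2 mm lead-in chamfer: 0.6 mm play each side of the blade. The key goes straight down 25 mm until its shoulder sits on the cylinder's top.
- wafer0: First of two gummed wafers inside the lock, unseen: origin on the keyway's axis at rest, 7 mm below its mouth. It reaches in from a narrow end of the slot, must be pushed 2.4 to 3.6 mm aside along the slot and stays there. Pushed straight the key's tip jams on it; over 40 N on a wafer is forcing. Pushed with 10 to 20 N while rocked 3 to 6 degrees to and fro (tilt along the slot, or yaw) it works down.
- wafer1: The second wafer, alike, 13 mm below the keyway's mouth, reaching in from the other narrow end. Past it the key runs freely to its seat and can turn.
- cylinder (a joint): Turn of the key cylinder, rad: 0 at rest (slot along the station's x), grows clockwise seen from above, stop at 1.571. Locked until the key is past both wafers. A spring turns it back (0.04 N m at rest, 0.10 N m at the stop). With the blade's play the hand turns 0.1 to 0.3 rad more than the cylinder.
- multimeter: Bystander: yellow multimeter 180 x 86 x 36 tall lying on the bench. Origin under its centre.
- cleaner_can: Bystander: red spray can, 65 across, 184 tall. Origin under its centre.
- solder_spool: Bystander: spool of solder, 54 across, 40 tall. Origin under its centre.
- screwdriver: Bystander: small red screwdriver 150 long lying between stand and station. Origin under its centre.
- control_board: Bystander: green circuit board 150 x 210, 25 tall. Origin under its centre.
- hydraulic_valve: Bystander: blue valve block with two steel solenoids, 58 x 248 x 77 tall, beyond the station. Origin under its centre.

How it is judged (in metres and radians):
On the way, in this order (a step that is already met when the one before it is completed fails the run):
1. the yellow key is fully home in the keyway, the cylinder not yet turned (z of key_yellow in the frame of keyway below -0.0225 m and horizontal distance between key_yellow and keyway below 0.004 m and value of joint cylinder below 0.4 rad), for 0.2 s.
2. the key is turned a quarter turn clockwise with the cylinder (value of joint cylinder above 1.35 rad and z of key_yellow in the frame of keyway below -0.0215 m), for 0.3 s.
At the end, for the whole second after the job is handed in: The yellow key is fully home in the keyway (shoulder within 3.5 mm of its seat, upright within 7 degrees), the cylinder stands turned clockwise by more than 1.35 rad (77 degrees; stop at 90), and the fingers still grip the key through the last second (all of step 2 and horizontal distance between key_yellow and keyway below 0.004 m and angle between the z axis of key_yellow and the z axis of keyway, either way round below 0.12 rad and angle between the x axis of key_yellow and the x axis of keyway, either way round below 0.5 rad and contact force between the fingers and key_yellow above 2 N); the arm keeps its last pose, push and grip.
It fails at once if the key is forced: it presses on a wafer of the lock with more than 40 N (contact force between key_yellow and wafer0 above 40 N or contact force between key_yellow and wafer1 above 40 N).
It fails at once if another key or anything else loose on the bench is shifted by more than 15 mm (distance of any of key_red, key_blue, multimeter, cleaner_can, solder_spool, screwdriver, control_board, hydraulic_valve from where it was at the start of the episode above 0.015 m).
It also fails if it takes over 67 s, if anything falls off the work surface, if the arm or the gripper's body presses on something with over 40 N, if the wrist force passes 120 N, or if a joint passes its speed limit or range.

## Working session

There is one attempt and no reset: what is moved stays moved. The work goes in short steps, Python scripts to look and compute and a tool call to move; the robot and the scene stay as the last step left them, time stands still between calls to the robot, and variables do not carry over. Pictures are saved under pics/ and viewed, and the job is handed in when it is done.

Besides the shell and the picture viewer there is one more tool, called as name(argument=value, ...) on one line, values as JSON. step_arm: Moves the arm, as the interface text tells. Its arguments: {"type":"object","properties":{"plan":{"type":"string"},"force":{"type":"number"}},"required":["plan"]}

```bash
mkdir -p pics; ls; python3 - <<'E'
from bench import r
import cv2
s=r.observe();print(s)
for n in ["scene","side","wrist"]:
    p=r.camera_params(n);print(n,p)
    im=r.camera(n);cv2.imwrite(f"pics/{n}0.png",im[:,:,::-1])
E
```

```text
pics
{'t': 0.0, 'joint_pos': array([-2.66893451e+00,  2.75487732e+01,  9.14940506e+01, -1.19487324e-04,
        6.10256655e+01, -2.67242320e+00]), 'joint_vel': array([ 0.00214593,  0.02531323,  0.04243881, -0.02425735, -0.17167645,
       -0.06658195]), 'joint_efforts': array([ 2.41355090e-03, -9.50650907e+01, -4.30184269e+01, -5.27583288e-04,
        1.24796593e-02,  1.26860105e-04]), 'tcp_pos': array([6.49795795e-01, 4.20396898e-05, 4.04082565e-01]), 'tool_rot': array([[-6.18683525e-05,  9.99999285e-01, -1.19415042e-03],
       [ 9.99999997e-01,  6.19326889e-05,  5.38394110e-05],
       [ 5.39133295e-05, -1.19414708e-03, -9.99999286e-01]]), 'force': array([-0.05087573,  0.35226718, -0.03304727]), 'ft_torque': array([0.01018473, 0.0256067 , 0.03052524]), 'width': 0.08537201130227386}
scene {'camera_matrix': array([[420.87061643,   0.        , 318.08479807],
       [  0.        , 420.87061643, 202.23245919],
       [  0.        ,   0.        ,   1.        ]]), 'world_from_camera': array([[-0.75562832,  0.54117906, -0.36898655,  1.17652866],
       [ 0.65498418,  0.62031102, -0.431520
[... 428 characters left out ...]
188036,  0.5200304 , -0.73166168],
       [-0.01856139, -0.66760054, -0.74428825,  1.0752468 ],
       [ 0.        ,  0.        ,  0.        ,  1.        ]])}
wrist {'camera_matrix': array([[309.70691629,   0.        , 317.26770292],
       [  0.        , 309.70691629, 197.21463263],
       [  0.        ,   0.        ,   1.        ]]), 'world_from_camera': array([[ 9.99999582e-01,  3.70613245e-05, -9.13382285e-04,
         6.49871315e-01],
       [-2.51151182e-04, -9.49588621e-01, -3.13498623e-01,
         7.93863164e-02],
       [-8.78956100e-04,  3.13498722e-01, -9.49588215e-01,
         3.73749557e-01],
       [ 0.00000000e+00,  0.00000000e+00,  0.00000000e+00,
         1.00000000e+00]])}
```

View pics/scene0.png

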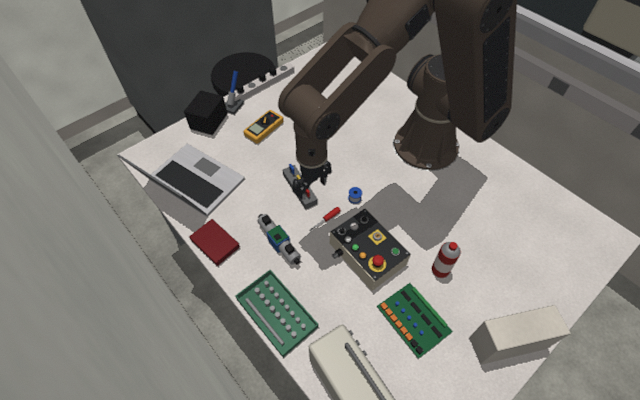

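View pics/side0.png

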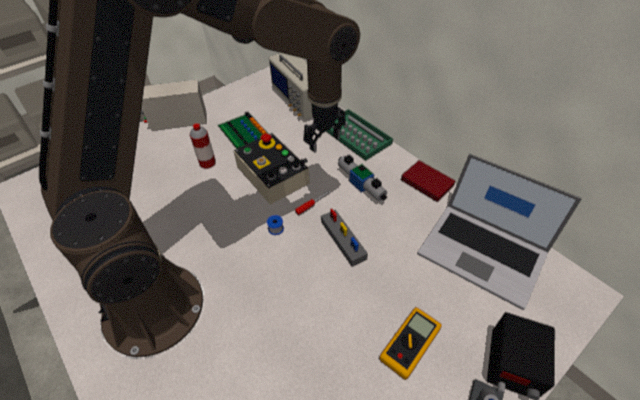

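View pics/wrist0.png

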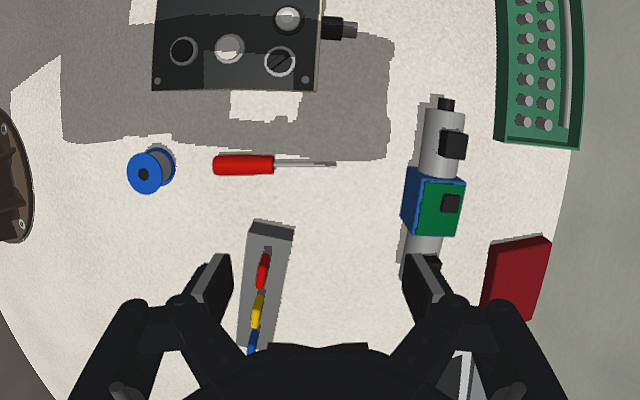

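```bash
cat > h.py <<'E'
from bench import r
import numpy as np, cv2
def params(n): 
    p=r.camera_params(n);return p["camera_matrix"],p["world_from_camera"]
def ray(n,u,v,P=None):
    K,W=P or params(n)
    x=(u-K[0,2])/K[0,0];y=(v-K[1,2])/K[1,1]
    if n=="wrist":
        t=np.hypot(x,y);d=np.array([np.sin(t)*x/max(t,1e-9),np.sin(t)*y/max(t,1e-9),np.cos(t)])
    else: d=np.array([x,y,1.])
    d=W[:3,:3]@d;return W[:3,3],d/np.linalg.norm(d)
def onz(n,u,v,z,P=None):
    o,d=ray(n,u,v,P);return o+d*(z-o[2])/d[2]
def proj(n,p,P=None):
    K,W=P or params(n);q=W[:3,:3].T@(np.asarray(p)-W[:3,3])
    if n=="wrist":
        t=np.arctan2(np.hypot(q[0],q[1]),q[2]);h=np.hypot(q[0],q[1]);a,b=t*q[0]/h,t*q[1]/h
    else: a,b=q[0]/q[2],q[1]/q[2]
    return np.array([K[0,0]*a+K[0,2],K[1,1]*b+K[1,2]])
def tri(rs):
    A=np.zeros((3,3));b=np.zeros(3)
    for o,d in rs:
        M=np.eye(3)-np.outer(d,d);A+=M;b+=M@o
    x=np.linalg.solve(A,b);return x,[np.linalg.norm((np.eye(3)-np.outer(d,d))@(x-o)) for o,d in rs]
E
python3 - <<'E'
from h import *
for n in ["side","wrist","scene"]:
    im=cv2.imread(f"pics/{n}0.png");h=cv2.cvtColor(im,cv2.COLOR_BGR2HSV)
    for c,(a,b) in dict(yel=(20,32),red=(0,6),blue=(100,120)).items():
        m=cv2.inRange(h,(a,140,60),(b,255,255));k,l,st,ce=cv2.connectedComponentsWithStats(m)
        for i in range(1,k):
            if st[i,4]>25: print(n,c,st[i],ce[i].round(1), onz(n,*ce[i],0.06).round(3))
E
```

```text
side yel [258 138  18  11 110] [266.8 144. ] [0.622 0.311 0.06 ]
side yel [253 155  18  15  94] [261.5 163.2] [0.547 0.237 0.06 ]
side yel [340 222   7  14  53] [343.5 228.1] [ 0.572 -0.175  0.06 ]
side yel [380 309  61  70 717] [408.  348.3] [ 0.441 -0.559  0.06 ]
side yel [408 334   4  14  41] [409.8 340.6] [ 0.459 -0.549  0.06 ]
side red [193 123   7   7  35] [196.2 126. ] [0.472 0.588 0.06 ]
side red [261 133  11   9  56] [265.6 137.1] [0.642 0.348 0.06 ]
side red [191 136  18  12 117] [200.3 141.7] [0.437 0.491 0.06 ]
side red [199 159  16   9  79] [207.2 162.9] [0.398 0.369 0.06 ]
side red [428 171   9  18  48] [432.1 178.4] [ 0.949 -0.216  0.06 ]
side red [443 176   7  15  31] [445.9 183.7] [ 0.965 -0.263  0.06 ]
side red [425 187  11   8  26] [430.6 190.3] [ 0.901 -0.249  0.06 ]
side red [295 199  20  15 121] [304.5 206.2] [ 0.536 -0.025  0.06 ]
side red [331 209   6  12  36] [333.6 214.5] [ 0.585 -0.114  0.06 ]
side red [397 353   6   6  26] [399.6 355.4] [ 0.411 -0.557  0.06 ]
side red [503 372  22   8  36] [513.4 375.8] [ 0.581 -0.765  0.06 ]
side blue [241 120   9  12  31
[... 704 characters left out ...]
2.2 341.8] [ 0.558 -0.239  0.06 ]
scene yel [368 230  18  15  81] [376.5 237.6] [0.527 0.208 0.06 ]
scene yel [368 257  18  15 115] [376. 266.] [0.608 0.285 0.06 ]
scene red [323 207  17  14  93] [331.5 213.6] [0.58  0.024 0.06 ]
scene red [449 242   8   8  50] [452.5 245.6] [0.346 0.408 0.06 ]
scene red [439 249  19  15 104] [445.9 258.5] [0.404 0.425 0.06 ]
scene red [373 255  11  11  86] [378.  259.7] [0.586 0.273 0.06 ]
scene red [432 264  17  13  67] [438.4 272.4] [0.465 0.443 0.06 ]
scene blue [230  71   8  21  92] [233.6  80.6] [ 0.426 -0.846  0.06 ]
scene blue [349 187  13  11 101] [354.8 192.4] [0.446 0.011 0.06 ]
scene blue [267 232  22  20  89] [275.1 241.6] [ 0.812 -0.02   0.06 ]
```

```bash
python3 - <<'E'
import cv2
im=cv2.imread("pics/side0.png");a=cv2.resize(im[90:270,220:380],None,fx=4.4,fy=4.4*0.75,interpolation=cv2.INTER_CUBIC)
a=cv2.resize(im[110:210,220:320],None,fx=5,fy=5,interpolation=cv2.INTER_CUBIC);cv2.imwrite("pics/side0c.png",a)
E
```

```text
(no output)
```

View pics/side0c.png

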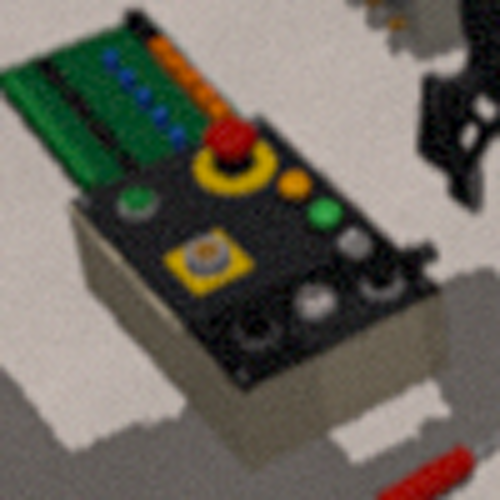

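step_arm(plan="-0.079 -0.178 -0.06 0 0 -0.08 1;-0.079 -0.178 -0.06 0 0 -0.08 1;-0.079 -0.178 -0.06 0 0 -0.08 1;-0.079 -0.178 -0.06 0 0 -0.08 1;-0.079 -0.178 -0.06 0 0 -0.08 1")

```text
t: 0.57
tcp_pos: [0.5699, -0.1792, 0.3441]
tool_rot: [[0.209, 0.978, -0.0], [0.978, -0.209, 0.0], [-0.0, -0.0, -1.0]]
force: [1.3, -0.0, -0.8]
width: 0.0853
```

step_arm(plan="0 0 0 0 0 0 1;0 0 0 0 0 0 1;0 0 0 0 0 0 1")

```text
t: 0.82
tcp_pos: [0.5711, -0.1781, 0.3447]
tool_rot: [[0.208, 0.978, -0.0], [0.978, -0.208, 0.0], [0.0, -0.0, -1.0]]
force: [0.2, 0.3, -0.2]
width: 0.0854
```

```bash
python3 - <<'E'
from h import *
P=params("wrist");im=r.camera("wrist")[:,:,::-1].copy();cv2.imwrite("pics/w1.png",im)
np.savez("w1.npz",K=P[0],W=P[1])
s=r.observe();print(s['tcp_pos'],s['tool_rot'].round(3))
print(proj("wrist",s['tcp_pos']+0.155*s['tool_rot'][:,2],P))
h=cv2.cvtColor(im,cv2.COLOR_BGR2HSV)
for c,(a,b) in dict(yel=(20,32),red=(0,6),blue=(100,120)).items():
    m=cv2.inRange(h,(a,140,60),(b,255,255));k,l,st,ce=cv2.connectedComponentsWithStats(m)
    for i in range(1,k):
        if st[i,4]>60: print(c,st[i],ce[i].round(1), onz("wrist",*ce[i],0.078,P).round(4))
E
```

```text
[ 0.57140477 -0.17751202  0.34492912] [[ 0.207  0.978  0.   ]
 [ 0.978 -0.207  0.   ]
 [ 0.     0.    -1.   ]]
[317.16861392 273.31696215]
yel [311 172  13  47 566] [316.8 195.1] [ 0.5717 -0.1749  0.078 ]
red [ 227    0   79   27 1371] [260.4   9.7] [ 0.5609 -0.0217  0.078 ]
red [310  98  14  44 569] [316.5 119.4] [ 0.5841 -0.116   0.078 ]
blue [ 463    0   78   48 1432] [486.1  24.3] [ 0.7396 -0.0587  0.078 ]
blue [ 119   18   61   54 1991] [145.5  45. ] [ 0.4605 -0.0175  0.078 ]
blue [311 238  12  46 488] [316.9 260.7] [ 0.5592 -0.2339  0.078 ]
blue [ 611  292   29   67 1286] [627.3 326. ] [ 1.078  -0.5403  0.078 ]
```

View pics/w1.png

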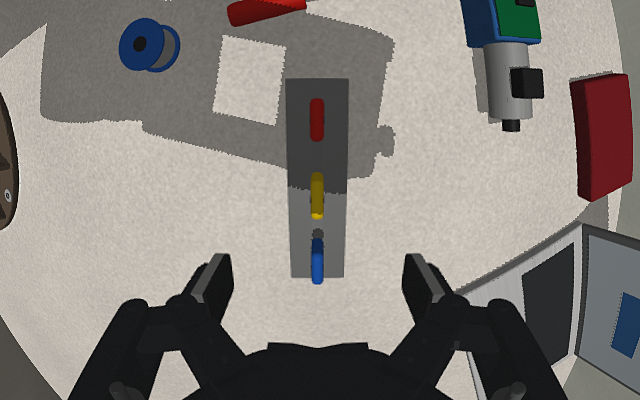

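```bash
python3 - <<'E'
from h import *
f=np.load("w1.npz");P=(f['K'],f['W'])
c=[onz("wrist",u,v,0.036,P) for u,v in [(285.5,79),(349,79),(344.5,277.5),(291.5,277.5)]]
for q in c: print(q.round(4))
for i in range(4): print(np.linalg.norm(c[i]-c[i-1]))
print(np.mean(c,0)); d=(c[0]-c[3]+c[1]-c[2]);print(np.degrees(np.arctan2(d[1],d[0])))
for u,v in [(316.5,119.4),(316.8,195.1),(316.9,260.7)]: print(onz("wrist",u,v,0.06,P))
E
```

```text
[ 0.5643 -0.0771  0.036 ]
[ 0.6191 -0.0888  0.036 ]
[ 0.5784 -0.2843  0.036 ]
[ 0.5233 -0.2725  0.036 ]
0.19967394720441664
0.05598711197170198
0.19971149147018646
0.056383997303336604
[ 0.57127343 -0.18068764  0.036     ]
78.18067940745817
[ 0.58379506 -0.11715933  0.06      ]
[ 0.57048301 -0.18058958  0.06      ]
[ 0.55699845 -0.2440404   0.06      ]
```

step_arm(plan="0 -0.004 -0.16 0 0 0 1;0 -0.004 -0.16 0 0 0 1;-0.002 -0.004 -0.16 0 0 0 1;-0.002 -0.003 -0.12 0 0 0 1;0 0 -0.045 0 0 0 0.5")

```text
t: 1.28
tcp_pos: [0.5698, -0.1793, 0.2128]
tool_rot: [[0.206, 0.979, -0.003], [0.979, -0.206, 0.001], [0.001, -0.003, -1.0]]
force: [-1.1, 0.6, -0.2]
width: 0.0755
```

step_arm(plan="0 0 0 0 0 0 0;0 0 0 0 0 0 0;0 0 0 0 0 0 -0.3;0 0 0 0 0 0 -0.3")

```text
t: 1.62
tcp_pos: [0.571, -0.181, 0.2174]
tool_rot: [[0.208, 0.978, 0.003], [0.978, -0.208, -0.001], [-0.0, 0.003, -1.0]]
force: [0.7, -0.1, -0.2]
width: 0.0304
```

```bash
python3 - <<'E'
from h import *
s=r.observe();print(s['tcp_pos'],s['width'],s['force'])
P=params("wrist");im=r.camera("wrist")[:,:,::-1].copy();cv2.imwrite("pics/w2.png",im)
E
```

```text
[ 0.57100857 -0.180986    0.21744229] 0.030350815288631563 [ 0.73449113 -0.09668815 -0.16159738]
```

View pics/w2.png

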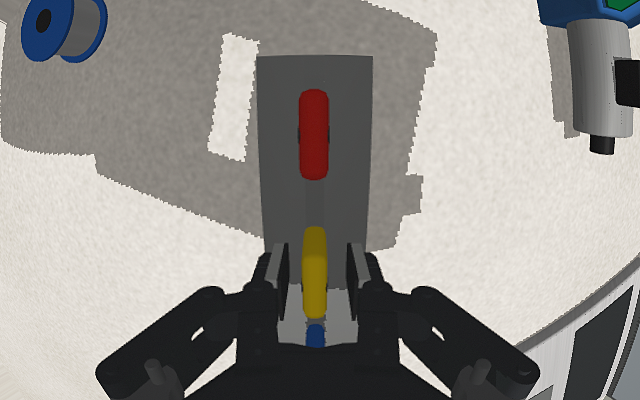

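step_arm(plan="0 0 -0.005 0 0 0 -1;0 0 0 0 0 0 -1;0 0 0 0 0 0 -1;0 0 0 0 0 0 -1;0 0 0 0 0 0 -1", force=80)

```text
t: 2.08
tcp_pos: [0.5705, -0.1811, 0.2156]
tool_rot: [[0.208, 0.978, 0.001], [0.978, -0.208, -0.0], [-0.0, 0.001, -1.0]]
force: [-0.5, 1.6, 8.8]
width: 0.01
```

step_arm(plan="0 0 0 0 0 0 -1;0 0 0 0 0 0 -1")

```text
t: 2.25
tcp_pos: [0.5705, -0.1811, 0.2155]
tool_rot: [[0.208, 0.978, 0.001], [0.978, -0.208, -0.0], [-0.0, 0.001, -1.0]]
force: [-0.5, 1.0, 9.0]
width: 0.01
```

step_arm(plan="0 0 0.05 0 0 0 -1;0 0 0.1 0 0 0 -1;0 0 0.15 0 0 0 -1;0 0 0.2 0 0 0 -1;0 0 0.2 0 0 0 -1")

```text
t: 2.67
tcp_pos: [0.5696, -0.1808, 0.3564]
tool_rot: [[0.208, 0.978, -0.001], [0.978, -0.208, 0.001], [0.0, -0.001, -1.0]]
force: [1.1, -1.2, -0.2]
width: 0.0102
```

step_arm(plan="0 0 0.05 0 0 0 -1;0 0 0 0 0 0 -1;0 0 0 0 0 0 -1")

```text
t: 2.92
tcp_pos: [0.5701, -0.181, 0.3657]
tool_rot: [[0.208, 0.978, 0.002], [0.978, -0.208, -0.001], [-0.0, 0.002, -1.0]]
force: [-1.0, 0.5, -1.8]
width: 0.01
```

```bash
python3 - <<'E'
from h import *
s=r.observe();print(s['tcp_pos'],s['width'],s['force'],s['joint_pos'])
P=params("wrist");im=r.camera("wrist")[:,:,::-1].copy();cv2.imwrite("pics/w3.png",im)
im=r.camera("side")[:,:,::-1].copy();cv2.imwrite("pics/s3.png",im)
E
```

```text
[ 0.57011173 -0.18099087  0.3657426 ] 0.0100142306252528 [-0.97014647  0.51704547 -1.83393615] [-2.05162600e+01  2.57288348e+01  1.00855531e+02 -8.10843360e-04
  5.33085558e+01 -8.51096588e+00]
```

View pics/w3.png

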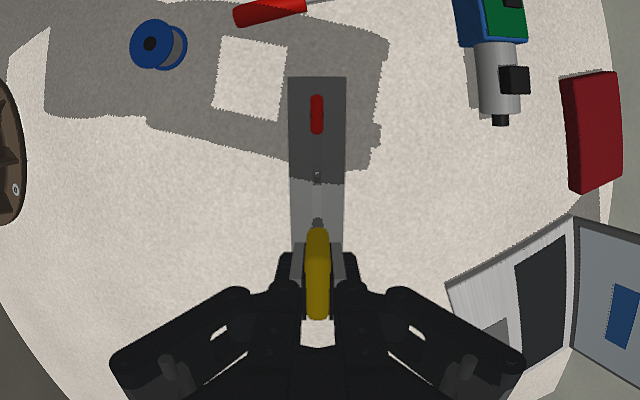

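View pics/s3.png

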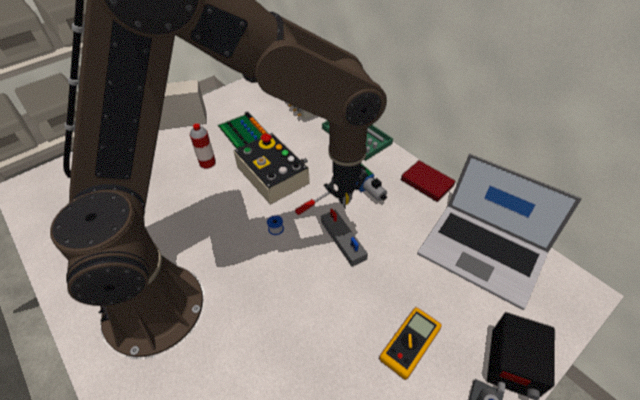

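step_arm(plan="-0.01 0.14 0 0 0 0.23 -1;-0.01 0.14 0 0 0 0.23 -1;-0.01 0.14 0 0 0 0.23 -1;-0.01 0.14 0 0 0 0.23 -1;-0.01 0.14 0 0 0 0.23 -1")

```text
t: 3.43
tcp_pos: [0.5595, -0.0398, 0.3631]
tool_rot: [[-0.388, 0.922, -0.003], [0.922, 0.388, 0.0], [0.001, -0.002, -1.0]]
force: [0.4, -0.0, -1.2]
width: 0.0103
```

step_arm(plan="-0.01 0.14 0 0 0 0.23 -1;-0.01 0.14 0 0 0 0.23 -1;-0.01 0.14 0 0 0 0.23 -1;-0.01 0.14 0 0 0 0.23 -1;-0.01 0.14 0 0 0 0.23 -1")

```text
t: 3.85
tcp_pos: [0.5495, 0.1003, 0.3632]
tool_rot: [[-0.842, 0.54, -0.003], [0.54, 0.842, -0.0], [0.002, -0.002, -1.0]]
force: [0.3, -0.1, -0.1]
width: 0.0097
```

step_arm(plan="-0.01 0.1 0 0 0 0.22 -1;-0.01 0.1 0 0 0 0.22 -1;-0.01 0.1 0 0 0 0.23 -1;0 0 0 0 0 0.2 -1;0 0 0 0 0 0 -1")

```text
t: 4.27
tcp_pos: [0.5436, 0.16, 0.3631]
tool_rot: [[-0.994, 0.113, -0.003], [0.113, 0.994, -0.001], [0.003, -0.001, -1.0]]
force: [-0.1, 0.2, -0.8]
width: 0.01
```

```bash
python3 - <<'E'
from h import *
s=r.observe();print(s['tcp_pos'],s['tool_rot'].round(3),s['width'],s['force'],s['joint_pos'])
P=params("wrist");im=r.camera("wrist")[:,:,::-1].copy();cv2.imwrite("pics/w4.png",im)
np.savez("w4.npz",K=P[0],W=P[1]);print(P[1].round(3))
E
```

```text
[0.54360803 0.15996952 0.36314227] [[-0.994  0.113 -0.003]
 [ 0.113  0.994 -0.001]
 [ 0.003 -0.001 -1.   ]] 0.010038764839001795 [-0.05130427  0.20943212 -0.84192468] [ 1.33322213e+01  2.36113763e+01  1.05008932e+02  1.42712281e-03
  5.15341739e+01 -7.01872814e+01]
[[ 0.113  0.944  0.309  0.464]
 [ 0.994 -0.107 -0.036  0.168]
 [-0.001  0.311 -0.95   0.333]
 [ 0.     0.     0.     1.   ]]
```

View pics/w4.png

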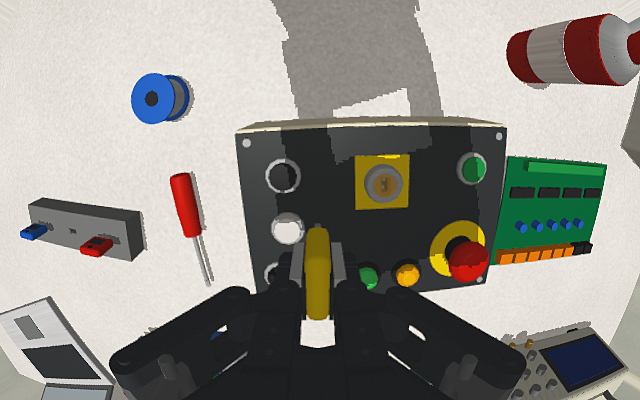

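```bash
python3 - <<'E'
import cv2
im=cv2.imread("pics/w4.png");cv2.imwrite("pics/w4c.png",cv2.resize(im[140:220,340:430],None,fx=7,fy=7,interpolation=cv2.INTER_CUBIC))
E
```

```text
(no output)
```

View pics/w4c.png

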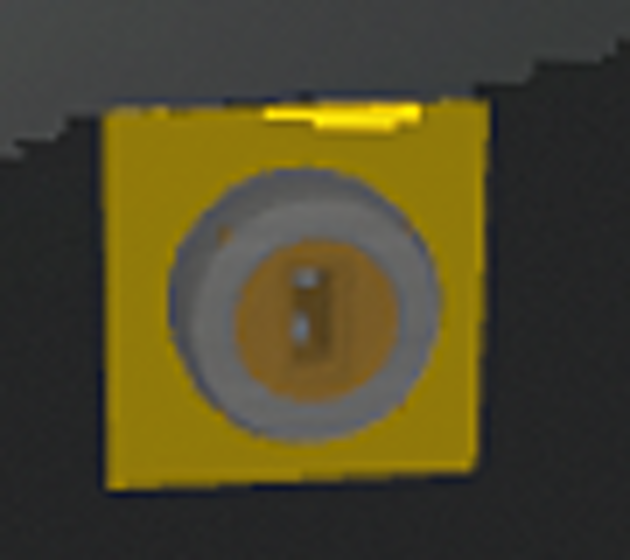

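```bash
python3 - <<'E'
from h import *
f=np.load("w4.npz");P=(f['K'],f['W'])
k=onz("wrist",384.6,185.1,0.097,P);print("keyway",k)
g=lambda x,y:((x+.5)/7-.5+340,(y+.5)/7-.5+140)
c=[onz("wrist",*g(*q),0.087,P) for q in [(103,108),(490,98),(478,470),(105,490)]]
for i in range(4):
    d=c[(i+1)%4]-c[i];print(np.linalg.norm(d),np.degrees(np.arctan2(d[1],d[0])))
print(np.mean(c,0))
# face corners
im=cv2.imread("pics/w4.png")
g2=cv2.cvtColor(im,cv2.COLOR_BGR2GRAY)
cc=[onz("wrist",*q,0.085,P) for q in [(237.5,132.5),(506.5,126),(486.5,284.5)]]
for i in range(2):
    d=cc[i+1]-cc[i];print("face",np.linalg.norm(d),np.degrees(np.arctan2(d[1],d[0])))
# screws
for q in [(246,142.5),(499.5,136)]: print(onz("wrist",*q,0.085,P))
# side & scene check
print(proj("side",k),proj("scene",k))
# tip prediction
s=r.observe();T=s['tool_rot'];t=s['tcp_pos']+T[:,2]*0.2045;print(t,proj("wrist",t,P))
cv2.imwrite("pics/w4d.png",cv2.resize(im[120:300,230:510],None,fx=2.8,fy=2.8))
E
```

```text
keyway [0.53628913 0.21389048 0.097     ]
0.046490864139160024 86.103097714983
0.04673750926182496 -3.5833992407300466
0.04704965524476625 -93.57330522904937
0.047003509045428916 175.7345886602358
[0.53628079 0.21392204 0.087     ]
face 0.2369417100264993 86.49368748747384
face 0.16755825537898197 -2.5596538251607854
[0.49088179 0.10583686 0.085     ]
[0.50506012 0.32841946 0.085     ]
[261.58058335 160.30021835] [377.05628127 235.12204676]
[0.54326444 0.15919284 0.15884498] [318.09643773 232.73939356]
```

View pics/w4d.png

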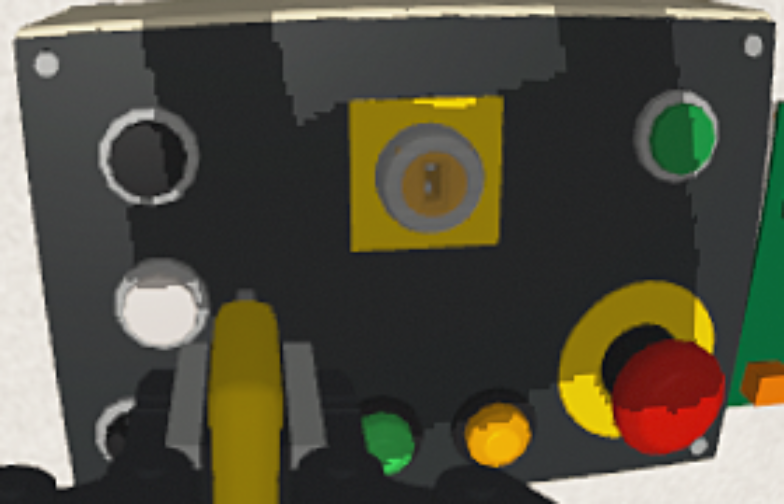

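step_arm(plan="-0.016 0.135 0 0 0 0.05 -1;-0.018 0.135 0 0 0 0.047 -1;0 0 -0.1 0 0 0 -1;0 0 -0.1 0 0 0 -1;0 0 -0.06 0 0 0 -1")

```text
t: 4.73
tcp_pos: [0.5368, 0.2126, 0.3104]
tool_rot: [[-0.997, 0.074, -0.002], [0.074, 0.997, -0.001], [0.002, -0.001, -1.0]]
force: [-0.8, -0.2, 0.2]
width: 0.0101
```

step_arm(plan="0 0 0 0 0 0 -1;0 0 0 0 0 0 -1;0 0 0 0 0 0 -1")

```text
t: 4.98
tcp_pos: [0.5377, 0.2126, 0.3131]
tool_rot: [[-0.997, 0.072, 0.0], [0.072, 0.997, -0.0], [-0.0, -0.0, -1.0]]
force: [-0.3, -0.2, -0.1]
width: 0.01
```

```bash
python3 - <<'E'
from h import *
s=r.observe();print(s['tcp_pos'],s['tool_rot'].round(4),s['force'],s['joint_pos'])
P=params("wrist");im=r.camera("wrist")[:,:,::-1].copy()
np.savez("w5.npz",K=P[0],W=P[1])
cv2.imwrite("pics/w5.png",cv2.resize(im[120:300,220:420],None,fx=4,fy=3.3))
im=r.camera("side")[:,:,::-1].copy();cv2.imwrite("pics/s5.png",cv2.resize(im[80:200,200:320],None,fx=5,fy=5,interpolation=cv2.INTER_CUBIC))
E
```

```text
[0.53772357 0.21261339 0.31307041] [[-9.974e-01  7.210e-02  1.000e-04]
 [ 7.210e-02  9.974e-01 -0.000e+00]
 [-1.000e-04 -0.000e+00 -1.000e+00]] [-0.30516613 -0.19792307 -0.12085796] [ 1.85708300e+01  2.80461565e+01  1.06069406e+02 -3.90270313e-03
  4.58795734e+01 -6.72943625e+01]
```

View pics/w5.png

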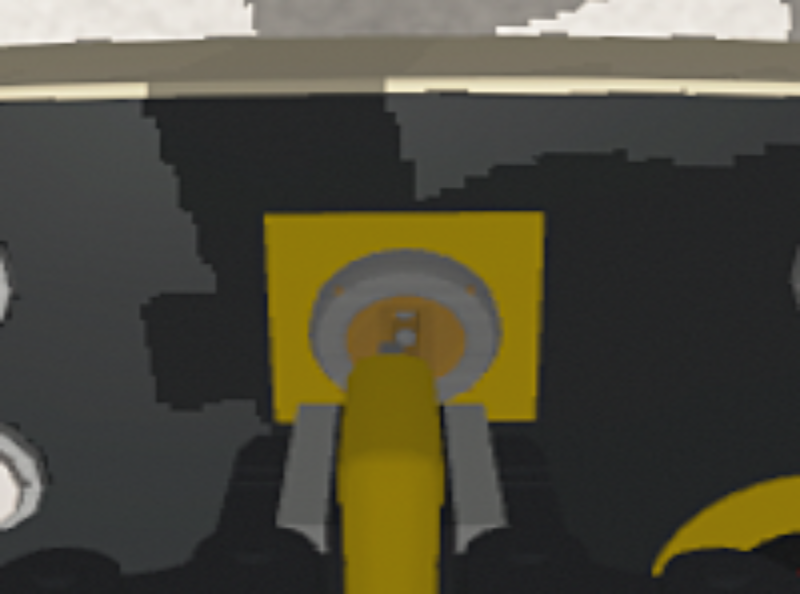

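View pics/s5.png

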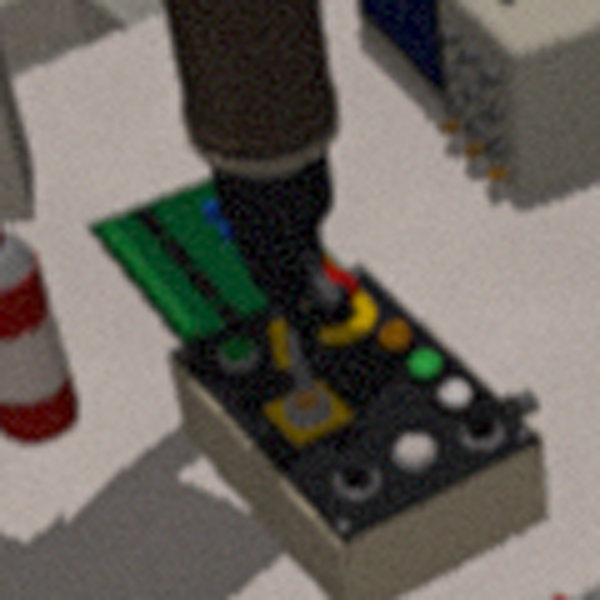

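```bash
python3 - <<'E'
from h import *
f=np.load("w5.npz");P=(f['K'],f['W'])
u=(405.5+.5)/4-.5+220
s=r.observe();T=s['tool_rot'];tip=s['tcp_pos']+T[:,2]*0.2045+0.0006*T[:,0]
print(u,proj("wrist",[0.5363,.2139,.097],P),"tip",tip,proj("wrist",tip,P))
k=onz("wrist",u,proj("wrist",[0.5363,.2139,.097],P)[1],0.097,P);print(k, T.T@(k-tip))
E
```

```text
321.0 [320.860752   222.66908633] tip [0.53748623 0.21291713 0.10903038] [319.60142814 232.14935983]
[0.5363066  0.21399034 0.097     ] [0.00126693 0.00098096 0.01202938]
```

```bash
python3 - <<'E'
from h import *
for i in range(3):
    s=r.observe();print(s['tcp_pos'],s['tool_rot'].round(4).tolist());
    P=params("wrist");print(P[1].round(4).tolist())
f=np.load("w5.npz");P=(f['K'],f['W']);print(P[1].round(4).tolist())
for d in (.1,.155,.2045): print(proj("wrist",s['tcp_pos']+s['tool_rot'][:,2]*d,P))
E
```

```text
[0.53784069 0.21279511 0.31353092] [[-0.9975, 0.0711, 0.0012], [0.0711, 0.9975, 0.0004], [-0.0012, 0.0005, -1.0]]
[[0.0714, 0.9469, 0.3136, 0.4577], [0.9975, -0.0677, -0.0224, 0.2175], [0.0, 0.3144, -0.9493, 0.2831], [0.0, 0.0, 0.0, 1.0]]
[0.53784069 0.21279511 0.31353092] [[-0.9975, 0.0711, 0.0012], [0.0711, 0.9975, 0.0004], [-0.0012, 0.0005, -1.0]]
[[0.0714, 0.9469, 0.3136, 0.4577], [0.9975, -0.0677, -0.0224, 0.2175], [0.0, 0.3144, -0.9493, 0.2831], [0.0, 0.0, 0.0, 1.0]]
[0.53784069 0.21279511 0.31353092] [[-0.9975, 0.0711, 0.0012], [0.0711, 0.9975, 0.0004], [-0.0012, 0.0005, -1.0]]
[[0.0714, 0.9469, 0.3136, 0.4577], [0.9975, -0.0677, -0.0224, 0.2175], [0.0, 0.3144, -0.9493, 0.2831], [0.0, 0.0, 0.0, 1.0]]
[[0.0723, 0.9471, 0.3126, 0.4576], [0.9974, -0.0686, -0.0231, 0.2173], [-0.0004, 0.3135, -0.9496, 0.2827], [0.0, 0.0, 0.0, 1.0]]
[321.39110405 365.08881694]
[320.21710457 276.67710309]
[319.59982561 233.03152251]
```

step_arm(plan="0 0.0105 0 0 0 0.014 -1;0 0 -0.02 0 0 0 -1;0 0 -0.02 0 0 0 -1;0 0 -0.01 0 0 0 -1;0 0 0 0 0 0 -1")

```text
t: 5.5
tcp_pos: [0.5371, 0.2151, 0.3021]
tool_rot: [[-0.998, 0.062, -0.001], [0.062, 0.998, -0.0], [0.001, -0.0, -1.0]]
force: [-0.4, -0.5, -0.2]
width: 0.0102
```

```bash
python3 - <<'E'
from h import *
s=r.observe();print(s['tcp_pos'],s['tool_rot'].round(4),s['force'],s['ft_torque'])
P=params("wrist");im=r.camera("wrist")[:,:,::-1].copy()
np.savez("w6.npz",K=P[0],W=P[1])
cv2.imwrite("pics/w6.png",cv2.resize(im[160:300,250:390],None,fx=5,fy=4.2))
E
```

```text
[0.53714381 0.21507669 0.30206198] [[-9.981e-01  6.230e-02 -9.000e-04]
 [ 6.230e-02  9.981e-01 -3.000e-04]
 [ 9.000e-04 -4.000e-04 -1.000e+00]] [-0.36560147 -0.48315058 -0.20297173] [ 0.04898216 -0.0147925  -0.06413143]
```

View pics/w6.png

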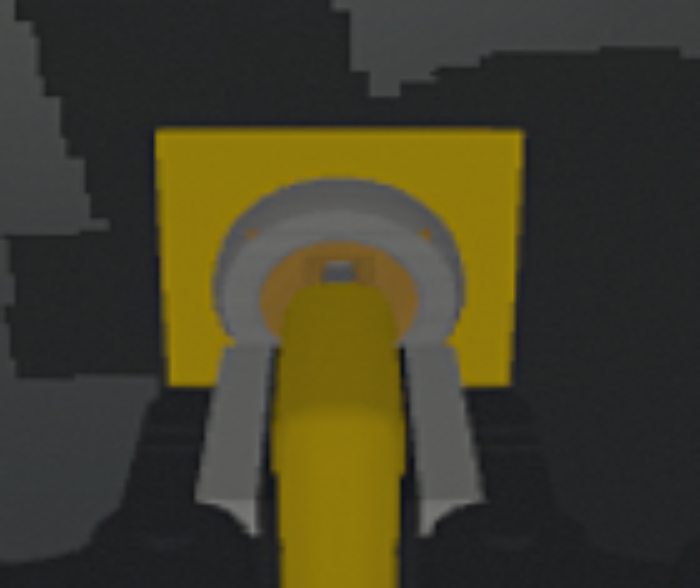

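step_arm(plan="0 0 -0.006 0 0 0 -1;0 0 -0.006 0 0 0 -1;0 0 -0.006 0 0 0 -1;0 0 0 0 0 0 -1")

```text
t: 5.88
tcp_pos: [0.5375, 0.2151, 0.299]
tool_rot: [[-0.998, 0.062, 0.0], [0.062, 0.998, 0.0], [-0.0, 0.0, -1.0]]
force: [0.8, -0.2, -1.7]
width: 0.0101
```

step_arm(plan="0 0 -0.005 0 0 0 -1;0 0 -0.005 0 0 0 -1;0 0 0 0 0 0 -1")

```text
t: 6.13
tcp_pos: [0.5376, 0.2152, 0.2971]
tool_rot: [[-0.998, 0.062, 0.001], [0.062, 0.998, 0.0], [-0.001, 0.0, -1.0]]
force: [3.6, 0.8, -0.2]
width: 0.0099
```

step_arm(plan="0.002 0 -0.005 0 0 0 -1;0 0 -0.005 0 0 0 -1;0 0 0 0 0 0 -1")

```text
t: 6.38
tcp_pos: [0.5379, 0.2151, 0.2951]
tool_rot: [[-0.998, 0.062, 0.0], [0.062, 0.998, 0.0], [-0.0, 0.0, -1.0]]
force: [2.4, -0.9, 0.7]
width: 0.01
```

step_arm(plan="0 0 -0.004 0 0 0 -1;0 0 0 0 0 0 -1")

```text
t: 6.55
tcp_pos: [0.5381, 0.2152, 0.2945]
tool_rot: [[-0.998, 0.062, 0.001], [0.062, 0.998, 0.0], [-0.001, 0.0, -1.0]]
force: [2.4, -0.5, 3.0]
width: 0.0098
```

step_arm(plan="0 0 -0.004 0 0 0 -1;0 0 0 0 0 0 -1")

```text
t: 6.72
tcp_pos: [0.5381, 0.2152, 0.294]
tool_rot: [[-0.998, 0.062, 0.001], [0.062, 0.998, 0.0], [-0.001, 0.0, -1.0]]
force: [2.1, -1.1, 9.4]
width: 0.01
```

step_arm(plan="0 0 -0.004 0 0 0 -1;0 0 0 0 0 0 -1")

```text
t: 6.88
tcp_pos: [0.5382, 0.2153, 0.2935]
tool_rot: [[-0.998, 0.062, 0.002], [0.062, 0.998, 0.0], [-0.001, 0.001, -1.0]]
force: [0.8, 0.0, 15.0]
width: 0.0098
```

step_arm(plan="0 0 0 0 0 0.13 -1;0 0 0 0 0 -0.23 -1;0 0 0 0 0 0.23 -1;0 0 0 0 0 -0.23 -1;0 0 0 0 0 0.23 -1")

```text
t: 7.3
tcp_pos: [0.5383, 0.2153, 0.2934]
tool_rot: [[-1.0, 0.022, 0.002], [0.022, 1.0, 0.001], [-0.002, 0.001, -1.0]]
force: [2.1, 1.3, 0.9]
width: 0.0099
```

step_arm(plan="0 0 -0.003 0 0 -0.23 -1;0 0 -0.003 0 0 0.23 -1;0 0 -0.003 0 0 -0.23 -1;0 0 0 0 0 0.23 -1")

```text
t: 7.63
tcp_pos: [0.5381, 0.2147, 0.2918]
tool_rot: [[-1.0, 0.022, 0.001], [0.022, 1.0, -0.0], [-0.001, -0.0, -1.0]]
force: [-0.2, -4.7, 15.9]
width: 0.0099
```

Progress: 1.6 mm further down with 16 N. Keep rocking.

step_arm(plan="0 0 0 0 0 -0.23 -1;0 0 0 0 0 0.23 -1;0 0 0 0 0 -0.23 -1;0 0 0 0 0 0.23 -1")

```text
t: 7.97
tcp_pos: [0.5381, 0.2147, 0.2918]
tool_rot: [[-1.0, 0.022, 0.001], [0.022, 1.0, -0.0], [-0.001, -0.0, -1.0]]
force: [0.7, -4.0, 16.5]
width: 0.0101
```

step_arm(plan="0 0 -0.002 0 0 -0.23 -1;0 0 -0.002 0 0 0.23 -1;0 0 0 0 0 -0.23 -1;0 0 0 0 0 0.23 -1")

```text
t: 8.3
tcp_pos: [0.5379, 0.2147, 0.2904]
tool_rot: [[-1.0, 0.022, 0.0], [0.022, 1.0, -0.001], [-0.0, -0.001, -1.0]]
force: [2.9, -3.8, 3.4]
width: 0.0098
```

step_arm(plan="0 0 -0.003 0 0 -0.23 -1;0 0 -0.003 0 0 0.23 -1;0 0 0 0 0 -0.23 -1;0 0 0 0 0 0.23 -1")

```text
t: 8.63
tcp_pos: [0.5382, 0.2147, 0.2896]
tool_rot: [[-1.0, 0.022, 0.001], [0.022, 1.0, -0.001], [-0.001, -0.001, -1.0]]
force: [2.4, -3.1, 12.6]
width: 0.0101
```

step_arm(plan="0 0 -0.002 0 0 -0.23 -1;0 0 0 0 0 0.23 -1;0 0 0 0 0 -0.23 -1;0 0 0 0 0 0.23 -1")

```text
t: 8.97
tcp_pos: [0.5383, 0.2146, 0.2893]
tool_rot: [[-1.0, 0.022, 0.001], [0.022, 1.0, -0.001], [-0.001, -0.001, -1.0]]
force: [2.3, -4.5, 12.8]
width: 0.01
```

step_arm(plan="0 0 -0.003 0 0 -0.23 -1;0 0 0 0 0 0.23 -1;0 0 0 0 0 -0.23 -1;0 0 0 0 0 0.23 -1")

```text
t: 9.3
tcp_pos: [0.5383, 0.2146, 0.2889]
tool_rot: [[-1.0, 0.022, 0.002], [0.022, 1.0, -0.0], [-0.002, -0.0, -1.0]]
force: [2.4, -5.8, 16.3]
width: 0.01
```

step_arm(plan="0 0 -0.002 0 0 -0.23 -1;0 0 0 0 0 0.23 -1;0 0 0 0 0 -0.23 -1;0 0 0 0 0 0.23 -1")

```text
t: 9.63
tcp_pos: [0.5383, 0.2146, 0.2886]
tool_rot: [[-1.0, 0.022, 0.002], [0.022, 1.0, -0.0], [-0.002, -0.0, -1.0]]
force: [2.0, -6.4, 18.5]
width: 0.0104
```

step_arm(plan="0 0 0 0 0 -0.23 -1;0 0 0 0 0 0.23 -1;0 0 0 0 0 0.09 -1;0 0 0 0 0 -0.2 -1;0 0 0 0 0 -0.12 -1")

```text
t: 10.05
tcp_pos: [0.5383, 0.2146, 0.2886]
tool_rot: [[-0.993, 0.118, 0.002], [0.118, 0.993, -0.001], [-0.002, -0.0, -1.0]]
force: [2.0, -11.4, 21.5]
width: 0.0098
```

step_arm(plan="0 0 0 0 0 0.2 -1;0 0 0 0 0 0.12 -1;0 0 0 0 0 -0.2 -1;0 0 0 0 0 -0.12 -1;0 0 0 0 0 0.16 -1")

```text
t: 10.47
tcp_pos: [0.5383, 0.2146, 0.2886]
tool_rot: [[-0.999, 0.038, 0.002], [0.038, 0.999, -0.0], [-0.002, -0.0, -1.0]]
force: [1.6, -7.2, 19.3]
width: 0.0102
```

step_arm(plan="0 -0.004 0 0 0 -0.11 -1;0 0 0 0 0 0.22 -1;0 0 0 0 0 -0.22 -1;0 0 0 0 0 0.22 -1;0 0 0 0 0 -0.11 -1")

```text
t: 10.88
tcp_pos: [0.5383, 0.2144, 0.2886]
tool_rot: [[-1.0, 0.02, 0.002], [0.02, 1.0, 0.0], [-0.002, 0.0, -1.0]]
force: [1.1, -3.4, 18.3]
width: 0.0097
```

step_arm(plan="0 0 0 0 0 -0.07 -1;0.052 0 0 0 0.1 0 -1;-0.052 0 0 0 -0.1 0 -1;-0.052 0 0 0 -0.1 0 -1;0.052 0 0 0 0.1 0 -1")

```text
t: 11.3
tcp_pos: [0.5355, 0.2144, 0.2876]
tool_rot: [[-0.998, 0.067, 0.006], [0.067, 0.998, 0.0], [-0.006, 0.001, -1.0]]
force: [16.1, -2.4, -12.9]
width: 0.0099
```

step_arm(plan="0 0 0 0 0 0 -1;0 0 0 0 0 0 -1")

```text
t: 11.47
tcp_pos: [0.5383, 0.2145, 0.2879]
tool_rot: [[-0.998, 0.068, 0.001], [0.068, 0.998, 0.0], [-0.001, 0.001, -1.0]]
force: [2.7, -0.4, 8.4]
width: 0.0101
```

step_arm(plan="0.052 0 -0.003 0 0.1 0 -1;-0.052 0 0 0 -0.1 0 -1;-0.052 0 -0.003 0 -0.1 0 -1;0.052 0 0 0 0.1 0 -1;0 0 0 0 0 0 -1")

```text
t: 11.88
tcp_pos: [0.5384, 0.2145, 0.2869]
tool_rot: [[-0.998, 0.067, -0.001], [0.067, 0.998, 0.001], [0.001, 0.001, -1.0]]
force: [-6.3, 1.6, 14.5]
width: 0.0103
```

step_arm(plan="0.052 0 0 0 0.1 0 -1;-0.052 0 0 0 -0.1 0 -1;-0.052 0 0 0 -0.1 0 -1;0.052 0 0 0 0.1 0 -1;0 0 0 0 0 0 -1")

```text
t: 12.3
tcp_pos: [0.5383, 0.2145, 0.2866]
tool_rot: [[-0.998, 0.067, -0.001], [0.067, 0.998, 0.0], [0.001, 0.0, -1.0]]
force: [-6.1, 0.9, 15.0]
width: 0.0099
```

```bash
python3 - <<'E'
from h import *
s=r.observe();print(s['tcp_pos'],s['tool_rot'].round(4)[:,2],s['force'],s['ft_torque'])
P=params("wrist");im=r.camera("wrist")[:,:,::-1].copy()
cv2.imwrite("pics/w7.png",cv2.resize(im[160:330,240:400],None,fx=5,fy=3.5))
im=r.camera("side")[:,:,::-1].copy();cv2.imwrite("pics/s7.png",cv2.resize(im[110:190,220:300],None,fx=7,fy=7,interpolation=cv2.INTER_CUBIC))
E
```

```text
[0.53825127 0.21453039 0.28661822] [-1.2e-03  5.0e-04 -1.0e+00] [-6.12710755  0.91130358 15.03642277] [0.38404392 1.05679211 0.00845864]
```

View pics/w7.png

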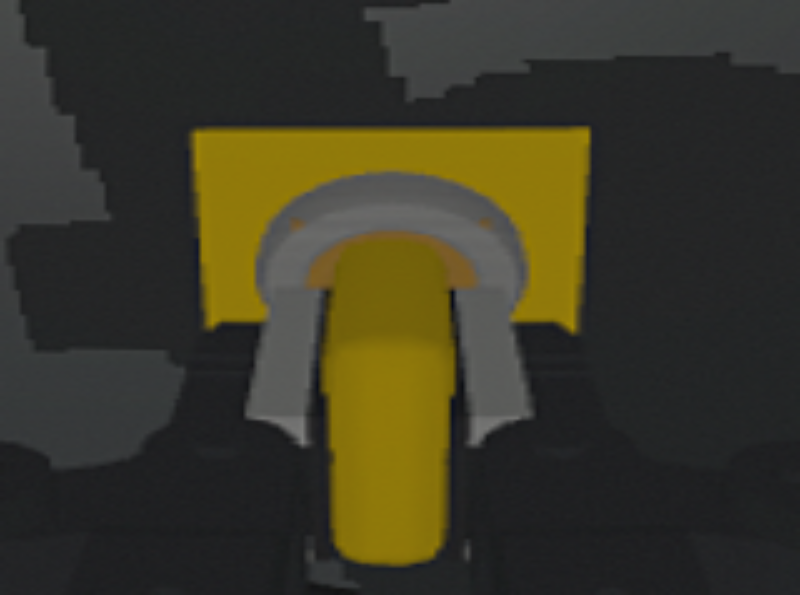

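View pics/s7.png

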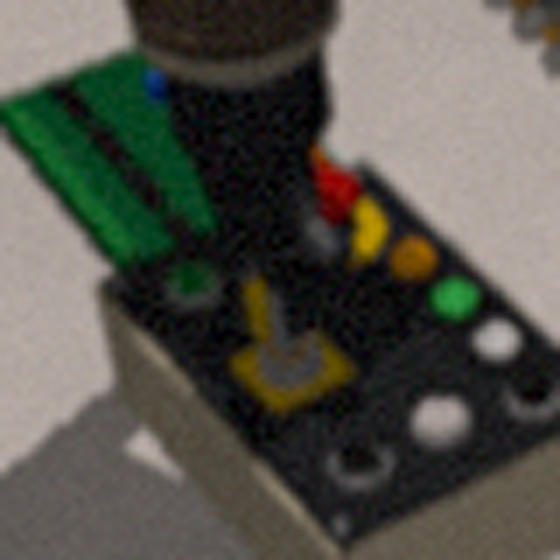

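step_arm(plan="0.049 0 -0.002 0 0.1 0 -1;-0.052 0 0 0 -0.1 0 -1;-0.052 0 -0.002 0 -0.1 0 -1;0.052 0 0 0 0.1 0 -1;0 0 0 0 0 0 -1")

```text
t: 12.82
tcp_pos: [0.5372, 0.2145, 0.2855]
tool_rot: [[-0.998, 0.067, -0.002], [0.067, 0.998, 0.0], [0.002, 0.0, -1.0]]
force: [-1.1, -0.7, -0.0]
width: 0.01
```

step_arm(plan="0 0 -0.001 0 0 0.12 -1;0 0 0 0 0 -0.23 -1;0 0 0 0 0 0.23 -1;0 0 0 0 0 -0.23 -1;0 0 0 0 0 0.11 -1")

```text
t: 13.23
tcp_pos: [0.5364, 0.2144, 0.2848]
tool_rot: [[-0.997, 0.079, -0.001], [0.079, 0.997, -0.0], [0.001, -0.0, -1.0]]
force: [-2.0, 0.9, -0.0]
width: 0.0099
```

step_arm(plan="0 0 -0.004 0 0 0 -1;0 0 -0.004 0 0 0 -1;0 0 0 0 0 0 -1")

```text
t: 13.48
tcp_pos: [0.5365, 0.2143, 0.2833]
tool_rot: [[-0.998, 0.068, -0.001], [0.068, 0.998, -0.0], [0.001, -0.0, -1.0]]
force: [-3.4, 2.9, 0.5]
width: 0.0101
```

step_arm(plan="0 -0.001 -0.005 0 0 0 -1;0 0 -0.005 0 0 0 -1;0 0 -0.005 0 0 0 -1;0 0 0 0 0 0 -1")

```text
t: 13.82
tcp_pos: [0.5366, 0.2142, 0.2804]
tool_rot: [[-0.998, 0.068, -0.001], [0.068, 0.998, -0.0], [0.001, -0.0, -1.0]]
force: [-4.0, 3.5, 3.1]
width: 0.0101
```

step_arm(plan="0 0 -0.005 0 0 0 -1;0 0 -0.005 0 0 0 -1;0 0 0 0 0 0 -1")

```text
t: 14.07
tcp_pos: [0.5366, 0.2142, 0.2784]
tool_rot: [[-0.998, 0.068, -0.001], [0.068, 0.998, -0.0], [0.001, -0.0, -1.0]]
force: [-4.3, 4.3, 1.3]
width: 0.0099
```

step_arm(plan="-0.002 0.002 -0.005 0 0 0 -1;0 0 -0.004 0 0 0 -1;0 0 0 0 0 0 -1")

```text
t: 14.32
tcp_pos: [0.5365, 0.2144, 0.2767]
tool_rot: [[-0.998, 0.068, -0.0], [0.068, 0.998, -0.0], [0.0, -0.0, -1.0]]
force: [-2.1, 1.4, 1.4]
width: 0.0101
```

step_arm(plan="0 0 -0.004 0 0 0 -1;0 0 0 0 0 0 -1")

```text
t: 14.48
tcp_pos: [0.5366, 0.2144, 0.2765]
tool_rot: [[-0.998, 0.068, -0.0], [0.068, 0.998, -0.0], [0.0, -0.0, -1.0]]
force: [-4.5, -0.2, 13.4]
width: 0.0098
```

step_arm(plan="-0.001 0 0 0 0 0 -1;0 0 0 0 0 0 -1;0 0 0 0 0 0 -1;0 0 0 0 0 0 -1", force=100)

```text
t: 14.82
tcp_pos: [0.5365, 0.2144, 0.2765]
tool_rot: [[-0.998, 0.068, 0.0], [0.068, 0.998, -0.0], [-0.0, -0.0, -1.0]]
force: [-3.6, -1.2, 13.2]
width: 0.01
```

```bash
python3 - <<'E'
from h import *
s=r.observe();print(s['tcp_pos'],s['tool_rot'].round(4)[:,2],s['force'],s['ft_torque'],s['joint_pos'])
im=r.camera("wrist")[:,:,::-1].copy()
cv2.imwrite("pics/w8.png",cv2.resize(im[160:330,240:400],None,fx=5,fy=3.5))
im=r.camera("side")[:,:,::-1].copy();cv2.imwrite("pics/s8.png",cv2.resize(im[110:190,220:300],None,fx=7,fy=7,interpolation=cv2.INTER_CUBIC))
E
```

```text
[0.53652334 0.21442736 0.27649961] [ 3.e-04 -1.e-04 -1.e+00] [-3.63514048 -1.16945619 13.22897294] [-0.03365176  0.95123923  0.00891266] [ 1.87817735e+01  3.09183493e+01  1.07611092e+02 -1.39712898e-02
  4.14568896e+01 -6.73267994e+01]
```

View pics/w8.png

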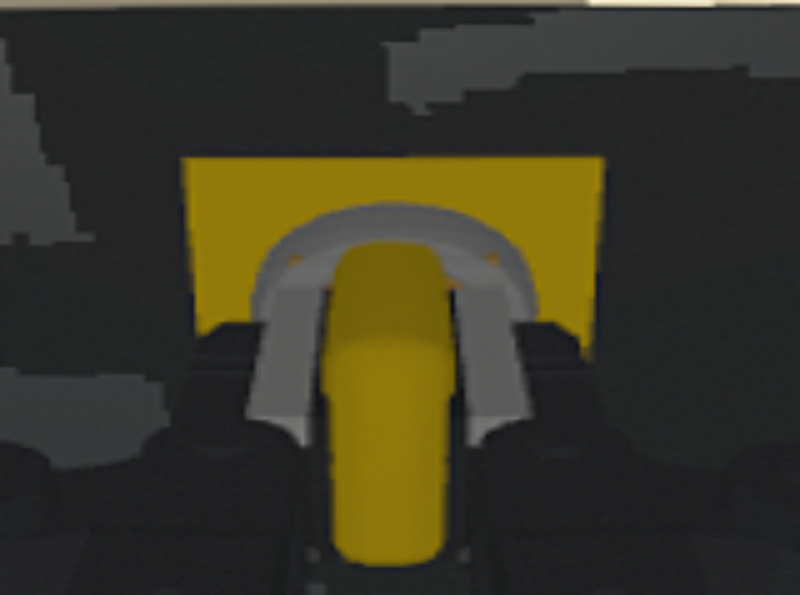

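View pics/s8.png

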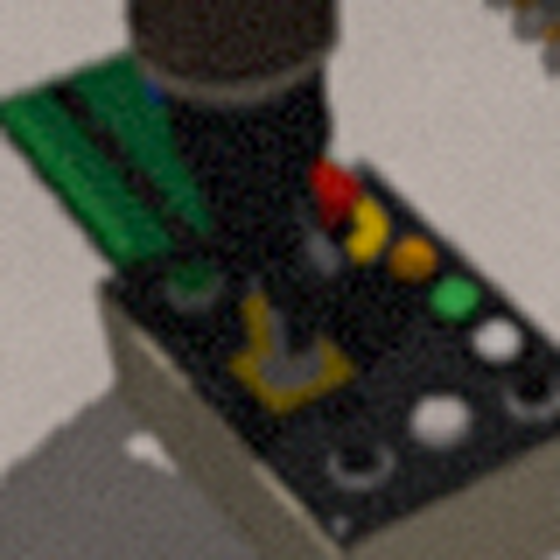

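step_arm(plan="0 0 0 0 0 -0.2 -1;0 0 0 0 0 -0.2 -1;0 0 0 0 0 -0.2 -1;0 0 0 0 0 -0.2 -1;0 0 0 0 0 0 -1")

```text
t: 15.33
tcp_pos: [0.5364, 0.2144, 0.2765]
tool_rot: [[-0.88, 0.474, -0.0], [0.474, 0.88, -0.0], [0.0, -0.0, -1.0]]
force: [-5.1, -0.6, 13.6]
width: 0.01
```

```bash
python3 - <<'E'
from h import *
s=r.observe();print(s['force'],s['ft_torque'],s['joint_pos'])
E
```

```text
[-5.13184524 -0.64535283 13.55202719] [0.11337611 1.11697535 0.06677855] [ 1.87853267e+01  3.09147558e+01  1.07621055e+02 -8.18422989e-03
  4.14734100e+01 -4.29064498e+01]
```

step_arm(plan="0 0 0 0 0 -0.2 -1;0 0 0 0 0 -0.2 -1;0 0 0 0 0 -0.2 -1;0 0 0 0 0 -0.2 -1;0 0 0 0 0 0 -1")

```text
t: 15.75
tcp_pos: [0.5362, 0.2145, 0.2765]
tool_rot: [[-0.611, 0.791, -0.0], [0.791, 0.611, -0.0], [0.0, -0.0, -1.0]]
force: [-6.5, 1.2, 14.8]
width: 0.0096
```

step_arm(plan="0 0 0 0 0 -0.2 -1;0 0 0 0 0 -0.2 -1;0 0 0 0 0 -0.2 -1;0 0 0 0 0 -0.2 -1;0 0 0 0 0 0 -1")

```text
t: 16.17
tcp_pos: [0.5361, 0.2146, 0.2765]
tool_rot: [[-0.237, 0.972, -0.001], [0.972, 0.237, 0.0], [0.0, -0.001, -1.0]]
force: [-7.5, 3.6, 14.5]
width: 0.0098
```

```bash
python3 - <<'E'
from h import *
s=r.observe();print(s['force'],s['ft_torque'],s['joint_pos'])
E
```

```text
[-7.53161881  3.58080646 14.52297358] [0.70099478 1.45367224 0.1115663 ] [1.88047478e+01 3.09105276e+01 1.07632177e+02 2.57564150e-02
 4.14857013e+01 5.09193458e+00]
```

step_arm(plan="-0.003 0.001 0 0 0 -0.2 -1;0 0 0 0 0 -0.2 -1;0 0 0 0 0 -0.2 -1;0 0 0 0 0 0 -1")

```text
t: 16.5
tcp_pos: [0.5358, 0.2148, 0.2765]
tool_rot: [[0.075, 0.997, 0.0], [0.997, -0.075, 0.0], [0.0, 0.0, -1.0]]
force: [-5.0, 2.0, 12.8]
width: 0.0098
```

```bash
python3 - <<'E'
from h import *
s=r.observe();print(s['force'],s['ft_torque'],s['joint_pos'])
E
```

```text
[-5.04138642  1.98389871 12.79386463] [0.64407713 0.94256972 0.12838095] [1.88356876e+01 3.08890925e+01 1.07679193e+02 1.35549885e-02
 4.14182517e+01 2.31300798e+01]
```

step_arm(plan="0 0 0 0 0 -0.1 -1;0 0 0 0 0 -0.1 -1;0 0 0 0 0 0 -1")

```text
t: 16.75
tcp_pos: [0.5361, 0.2149, 0.2766]
tool_rot: [[0.175, 0.985, 0.001], [0.985, -0.175, 0.0], [0.001, 0.001, -1.0]]
force: [-3.6, 1.2, 12.0]
width: 0.0098
```

```bash
python3 - <<'E'
from h import *
s=r.observe();print(s['force'],s['ft_torque'],s['joint_pos'])
im=r.camera("wrist")[:,:,::-1].copy()
cv2.imwrite("pics/w9.png",cv2.resize(im[140:340,200:440],None,fx=3.3,fy=3))
E
```

```text
[-3.64622471  1.22481324 11.95991775] [0.61663346 0.61444021 0.1261086 ] [1.88321295e+01 3.08896429e+01 1.07656698e+02 7.17437960e-03
 4.13898104e+01 2.89136476e+01]
```

View pics/w9.png

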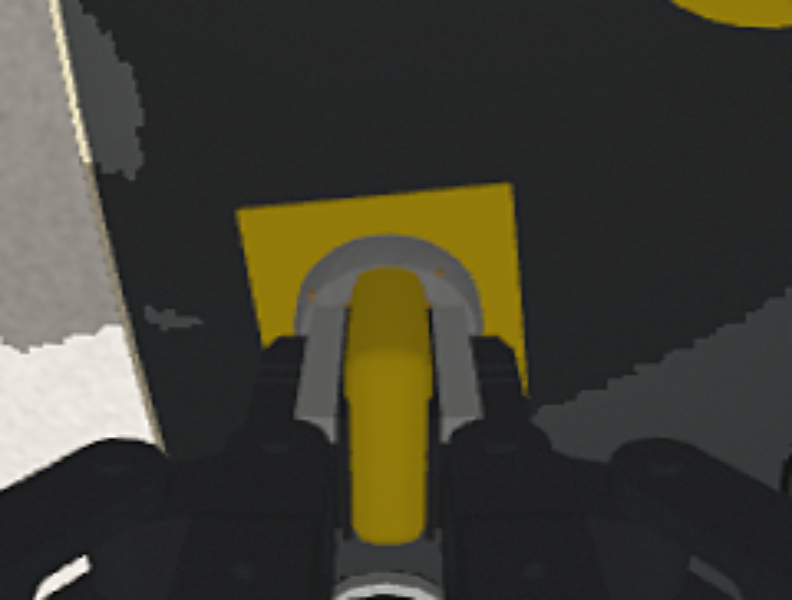

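step_arm(plan="0 0 0 0 0 -0.1 -1;0 0 0 0 0 -0.1 -1;0 0 0 0 0 0 -1")

```text
t: 17.05
tcp_pos: [0.5361, 0.2149, 0.2766]
tool_rot: [[0.277, 0.961, 0.001], [0.961, -0.277, 0.0], [0.001, 0.001, -1.0]]
force: [-3.8, 1.2, 11.6]
width: 0.0099
```

```bash
python3 - <<'E'
from h import *
s=r.observe();print(s['force'],s['ft_torque'],s['joint_pos'])
E
```

```text
[-3.76370326  1.18255971 11.56183111] [0.65456947 0.60040509 0.21751797] [1.88321538e+01 3.08911272e+01 1.07657064e+02 7.28381675e-03
 4.13923043e+01 3.49104055e+01]
```

step_arm(plan="0 0 0 0 0 -0.1 -1;0 0 0 0 0 -0.05 -1;0 0 0 0 0 0 -1")

```text
t: 17.3
tcp_pos: [0.5361, 0.2148, 0.2765]
tool_rot: [[0.35, 0.937, 0.001], [0.937, -0.35, 0.0], [0.001, 0.001, -1.0]]
force: [-3.2, 1.4, 12.3]
width: 0.0098
```

```bash
python3 - <<'E'
from h import *
s=r.observe();print(s['force'],s['ft_torque'],s['joint_pos'])
E
```

```text
[-3.15614403  1.40329877 12.27172492] [0.36375309 0.54163941 0.35600243] [ 1.88297005e+01  3.08911866e+01  1.07659044e+02 -6.89185409e-03
  4.13970550e+01  3.93129821e+01]
```

step_arm(plan="0 0 0 0 0 0 -1;0 0 0 0 0 0 -1;0 0 0 0 0 0 -1;0 0 0 0 0 0 -1;0 0 0 0 0 0 -1")

```text
t: 17.72
tcp_pos: [0.5361, 0.2148, 0.2766]
tool_rot: [[0.348, 0.938, 0.001], [0.938, -0.348, 0.0], [0.001, 0.001, -1.0]]
force: [-2.9, 2.4, 11.7]
width: 0.0099
```

```bash
python3 - <<'E'
from h import *
s=r.observe();print(s['force'],s['ft_torque'],s['tcp_pos'],s['width'])
im=r.camera("wrist")[:,:,::-1].copy();cv2.imwrite("pics/w10.png",im)
im=r.camera("side")[:,:,::-1].copy();cv2.imwrite("pics/s10.png",im)
E
```

```text
[-2.87805424  2.38643033 11.69611629] [0.40988091 0.61217347 0.28721241] [0.53611491 0.21482081 0.27657918] 0.00994661202199697
```

View pics/w10.png

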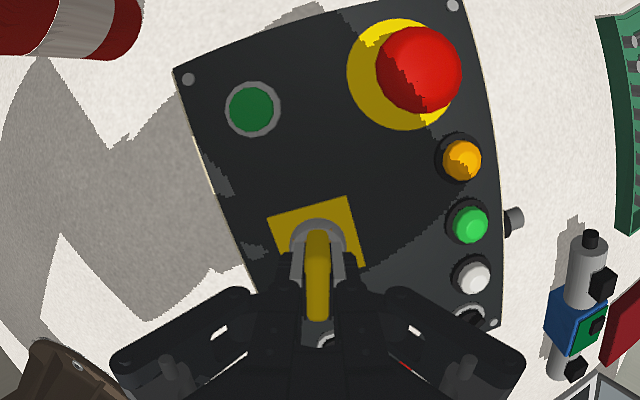

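View pics/s10.png

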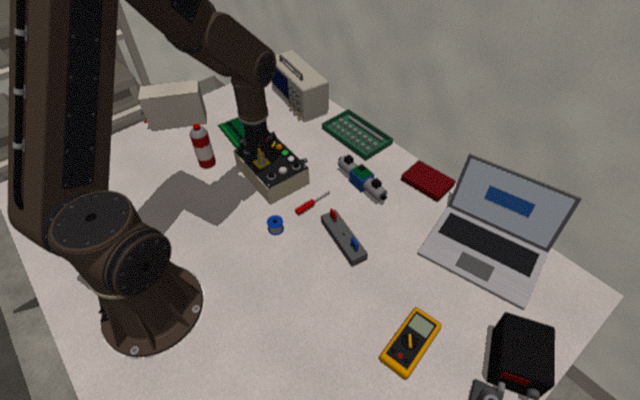

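step_arm(plan="0 0 0 0 0 -0.03 -1;0 0 0 0 0 0 -1;0 0 0 0 0 0 -1;0 0 0 0 0 0 -1;0 0 0 0 0 0 -1")

```text
t: 18.23
tcp_pos: [0.5361, 0.2148, 0.2766]
tool_rot: [[0.363, 0.932, 0.001], [0.932, -0.363, 0.0], [0.0, 0.001, -1.0]]
force: [-3.6, 0.5, 11.9]
width: 0.0099
```

```bash
python3 - <<'E'
from h import *
s=r.observe();print(s['force'],s['ft_torque'],s['tcp_pos'],s['width'])
E
```

```text
[-3.59542756  0.53145405 11.86987469] [0.41462789 0.52047437 0.37000073] [0.5360864  0.21481046 0.27655251] 0.009920868137743408
```

step_arm(plan="0 0 0 0 0 0 -1;0 0 0 0 0 0 -1;0 0 0 0 0 0 -1;0 0 0 0 0 0 -1;0 0 0 0 0 0 -1")

```text
t: 18.65
tcp_pos: [0.5361, 0.2148, 0.2765]
tool_rot: [[0.363, 0.932, 0.001], [0.932, -0.363, 0.0], [0.001, 0.001, -1.0]]
force: [-2.9, 1.5, 12.3]
width: 0.0097
```

```bash
python3 - <<'E'
from h import *
s=r.observe();print(s['force'],s['ft_torque'],s['tcp_pos'],s['width'])
E
```

```text
[-2.93067112  1.53964362 12.33291677] [0.39759085 0.55930157 0.36155115] [0.53610624 0.21482259 0.27654488] 0.009742443442521256
```

Stable against the stop; handing in.

```bash
python3 -c "
from bench import r
print(r.close_job())
s=r.observe();print(s['t'],s['force'],s['ft_torque'],s['width'])"
```

```text
the job is handed in; nothing more can be done
None
the job is handed in; nothing more can be done
```

I lifted the yellow key from the stand, worked it into the key switch and turned it clockwise. I handed the job in at about 18.7 s, still gripping the key and holding it turned. No verdict was reported, and I could not read the cylinder angle directly.

- **Insertion:** I rocked the key past both wafers with yaw and then tilt wiggles. The push at the wrist reached at most about 21.5 N at the end of any step, briefly over the advised 20 N and well under the 40 N limit. The key went in 25 mm, and the force then rose to about 13 N where the shoulder should seat (TCP height 0.2765 m, as predicted).
- **Turn:** The hand turned about 108° from the slot's rest direction. The torque rose from 0.13 to 0.36 N m over the last 11° or so. I read that as the cylinder at its 90° stop plus the blade's play.
- **Last checks:** Torque held at 0.36 to 0.37 N m, down-push at about 12 N and finger opening at 10 mm over the last 0.4 s before handing in. An earlier torque reading had dipped to 0.29, so I added 1° more turn. In the last side picture the red and blue keys, screwdriver, spool, can, multimeter and valve look unmoved. The control board is partly hidden by the arm in that view, so I could not check it fully.
- **Disagreement found:** The wrist camera's calibration was about 1 mm off in y against the arm's readings. I corrected for it before inserting the key.

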